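# Clamp the draw latch of the tool case

## Task

Close up the blue tool case: by feel, hook the wire bail over the keeper on the ajar lid and draw it back under the keeper's lip, then swing the red lever over and press it past centre until it lies flat on its stop and holds the lid drawn in. Do it gently - do not ram or yank the bail against the keeper, nor lean hard on the lever once it is down - and leave the things standing around, and on the case, where they are.

Things in the scene. Friction and masses are not known exactly. Their poses are not given: they have to be found in the camera images.
- case: Blue plastic tool case standing fixed on its long edge: 170 mm thick (own x), 320 long (own y), flat top 150 mm above the bench. Origin on the bench under the seam plane (x = 0), mid-length; z up. Base half at x -100 to -2 mm, lid half at x 2 to 70 mm. The draw latch is on the top at y = 0: lever and bail on the base half, steel keeper on the lid.
- seam_top (a point): Point on the seam at the case's top, mid-length. The lid is hinged along the seam's bottom, 12 mm above the bench, and stands ajar: at the top it lies an unknown 3 to 18 mm farther along the case's +x than when shut, and stays where it is: its hinge rubs (about 8 N at the top). Over the last 3 mm a seal pushes back, up to about 12 N more; the latch draws it to within 1 mm.
- keeper_home (a point): Where the centre of the keeper's groove mouth will be with the lid shut: case x 21.75 mm, 18.5 mm above the case's top, level with the keeper's flat top. NOW it is 3 to 18 mm farther along the case's +x (unknown) and up to 3 mm lower (the lid tilts). The keeper is 16 mm wide (y) and 35 long (x). The groove runs along y, open-ended; mouth 7.5 mm wide in x, floor 9 mm below the top.
- seat_home (a point): Where the bail bar's centre will be when hooked and the lid shut: case x 17.2 mm, 12 mm above the case's top. It is under the hook-shaped lip on the groove's -x side (lip 4 mm thick, its top overhangs the groove by 3.3 mm with 6.5 mm free below). +x of the groove is a flat land 20 mm long, level with the lip. The bar must go down the mouth, then slide to -x under the lip.
- lever_hinge (a point): Centre of the lever's hinge pin, fixed on the base half: case x -45 mm, 12 mm above its top; the pin runs along the case's y. The bail's pivot is on the lever 18 mm from this pin; dead centre is at a lever angle of about 0.22: below that the bail's pull holds the lever shut.
- latch_lever (a joint): Angle of the red lever, rad. 0 = clamped: flat along the case's -x, on its stop. Grows as it opens: pi/2 upright, starts 1.95 to 2.2 (leaning towards the keeper), at most 2.4. A stiff hinge (0.035 N m) keeps it where it is left. With the bail drawn, 5 to 10 N at the tip closes it; press it right down to its stop, it does not drop the last bit by itself.
- lever_tip (a point): Centre of the rounded free end of the red lever, 55 mm from the hinge pin. The lever is a plate 24 mm wide (along the case's y) and 5 mm thick, with an 8 mm thick rounded end.
- bail: Steel bail: loop of 5 mm wire, 31 mm wide, 81 mm from its pivot on the lever (this origin) to its cross bar. Own x from pivot to bar, y along the bar, z towards the tab. Its stiff hinge (0.02 N m) keeps its angle to the LEVER, so when the lever swings shut the bail lifts off the keeper unless its bar is caught under the lip. Starts raised 0.3 to 0.85 rad above level.
- bail_bar (a point): Centre of the bail's cross bar, the part that hooks the keeper: 5 mm thick, along the case's y, 26 mm between the centres of the arms (the keeper fits between the arms).
- tab (a point): Centre of the yellow thumb tab on the bail: a plate 34 mm wide along the case's y, 20 tall, 6 thick, its centre 19 mm from the bar's, square to the bail (straight above the bar when the bail is level). Pinch its two ends from above, along the case's y; it pivots between the fingertips. Beside its ends is nothing down to the case's top.

How it is judged:
By the outcome, as a careful person would: the job done as asked, in the order asked, and still so for the second after the job is handed in, with the robot touching nothing.
It also fails if it takes over 58 s, if anything falls off the work surface, if the arm or the gripper's body presses on something with over 40 N, if the wrist force passes 120 N, or if a joint passes its speed limit or range.

## Robot

A 6-joint arm with a two-finger parallel gripper is mounted at the origin on the work surface. World frame = base frame: x ahead of the robot, y to its left, z up, the work surface at z = 0. Lengths are in mm, angles in rad, forces in N, time in s.
With the tool pointing down it reaches from about 300 to 775 mm from the base axis. Payload 14.6 kg.
Tool frame: the origin (TCP) lies on the centre line of the jaws, within the pads' length; the fingertips stand 19 mm ahead of it and the grasp point (between the pads) is the TCP (bot.tip_reach is the distance from the TCP to the fingertips, in mm); y points along the fingers, x is the direction in which the jaws open and shut, and the axes are right-handed (so a half turn about y gives the same grasp; the last joint's range is limited). The gripper opens to 85 mm and grips with 20 to 120 N. Pads are 22 mm wide; open, the fingers measure 114 mm over their backs; the gripper's body (76 mm by 85 mm) begins 54 mm behind the grasp point. The pads swing forward as they close: fully open they stand 13 mm farther back than shut.
Start: joints at [-1.351, 0.3, 1.521, -0, 1.321, -0.067], TCP at [155.58, -527.527, 250.281] pointing down, gripper open.
Joint ranges: [-3.03, 3.03], [-0.79, 2.21], [0.23, 2.52], [-1.04, 4.18], [0, 3.07], [-2.55, 2.55]. Speed limits (rad/s): [2.22, 2.22, 2.57, 3.14, 3.14, 3.14].

## Interface

Orientations are given as a unit quaternion [w, x, y, z].
In Python, from rig import bot gives the robot as it stands. Calls block until the motion is done:
- bot.move_to(position, orientation): joint-space move of the TCP to a pose.
- bot.servo_line(position, attitude=None, speed=150, until_force=None): straight line of the TCP; attitude=None keeps the orientation; speed is the mean speed in mm/s. With until_force (N) it stops when the force on the tool has changed by that much, and returns True; else False.
- bot.move_joints(angles): joint-space move.
- bot.move_gripper(opening, grip_force=None): finger opening in mm; grip_force is the grip in N (None keeps the last); returns when the fingers have stopped.
- bot.dwell(seconds).
- bot.ik(position, orientation): joint angles nearest the present ones, or None.
- bot.read_state(): the state.
- bot.read_camera(name): name is "side" or "top" or "wrist"; returns a dict with "image" (480x640x3 uint8, blue, green, red), "depth" (480x640 float32, mm along the optical axis (not along the pixel's ray), 0 where there is no reading), "fovy" (degrees; the focal length in pixels is half the picture's height over the tangent of half this angle, whatever the lens; pixels are square), "cx", "cy" (the principal point, pixels), "k1" (the pictures are not rectified: a ray, as slopes to the right and down, at radius r is drawn at 1 + k1 r^2 times it, then the intrinsics apply), "eye" and "attitude" of the camera in the world; the wrist camera has in their place "mount" (4x4, takes a point from camera to tool coordinates, whose origin is the TCP and whose axes are the tool frame's). Camera axes: x right, y down, z forward; pixel columns grow to the right and rows downward; lengths in mm; the calibration is good to about 2 mm. A picture is of the moment at which its call begins: read the wrist's pose just before it.
A pose or a line that the arm cannot do raises bot.MotionError and nothing moves.
- bot.finish_job(): hands the job in, once; it reports no verdict.
The state is a dict: "clock": time; "joint_positions": joint angles; "qvel": joint speeds; "effort": joint torques, N m; "ee_pos": TCP position; "tool_rot": TCP orientation; "ft_force": force on the tool from outside, world axes, zero at the start; "moment": the same for the moment, N m; "grip_width": finger opening in mm.
Only numpy, scipy, OpenCV 4.12 (cv2) and the standard library are available. Lean on these libraries where they do the work, as an engineer would, in place of code of your own. Each camera call takes 0.05 s, during which the arm holds its last target. There are 200 camera calls.

## Working session

There is one attempt and no reset: what is moved stays moved. The work goes in short steps, each a Python script; the robot and the scene stay as the last script left them, time stands still between calls to the robot, and variables do not carry over. Pictures are saved under pics/ and viewed, about 8 in all and at most 12, crops included, and the job is handed in when it is done.

```bash
ls; mkdir -p pics; python3 - <<'E'
from rig import bot
import cv2,numpy as np,pickle
s=bot.read_state();print(s['clock'],s['ee_pos'],s['tool_rot'],s['grip_width'],bot.tip_reach)
d={}
for n in("side","top"):
    c=bot.read_camera(n);d[n]=c;print(n,{k:v for k,v in c.items() if k not in("image","depth")})
    cv2.imwrite(f"pics/{n}0.png",c["image"])
pickle.dump(d,open("c0.pkl","wb"))
E
```

```text
pics
0.0 [ 155.5649529  -527.31350811  249.69499205] [ 0.56660628 -0.56604382  0.42373068 -0.42308868] 85.29799153625129 19.0
side {'fovy': 50.635146102757275, 'cx': 319.94797559524284, 'cy': 241.834882998281, 'k1': -0.02814441179272788, 'eye': array([ 470.69687296, -387.4740994 ,  603.5324911 ]), 'attitude': array([-0.34656197,  0.93039479, -0.10884256,  0.04912873])}
top {'fovy': 42.701496060098954, 'cx': 317.92092751445585, 'cy': 238.02612833452852, 'k1': -0.06243373750149365, 'eye': array([499.03133596,  15.94927738, 848.58906868]), 'attitude': array([ 0.04908211, -0.69621109,  0.71545859, -0.0316239 ])}
```

View pics/side0.png

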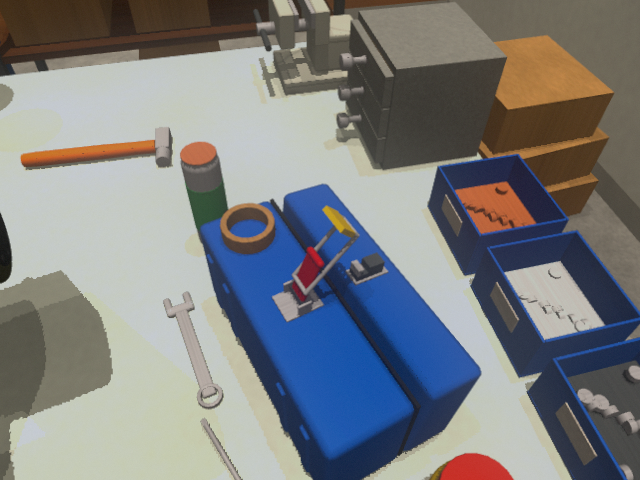

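View pics/top0.png

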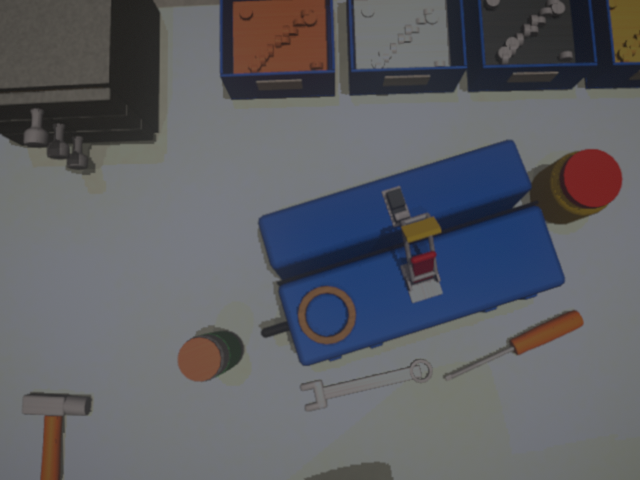

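Top view: tape ring on the base half (327,315), latch at (420,265), tab (421,230), keeper (397,203), lid ajar. Now geometry from depth.

```bash
cat > h.py <<'E'
import numpy as np,cv2
from scipy.spatial.transform import Rotation as R
def rot(q): return R.from_quat(np.r_[q[1:],q[0]]).as_matrix()
def quat(M): q=R.from_matrix(M).as_quat(); return np.r_[q[3],q[:3]]
def K(c):
    f=c["image"].shape[0]/2/np.tan(np.radians(c["fovy"]/2)); return np.array([[f,0,c["cx"]],[0,f,c["cy"]],[0,0,1.]]),np.array([c["k1"],0,0,0.])
def rays(c,uv):
    k,d=K(c); return np.c_[cv2.undistortPoints(np.float64(uv).reshape(-1,1,2),k,d)[:,0],np.ones(len(uv))]
def pose(c,st=None):
    if "eye" in c: return rot(c["attitude"]),np.array(c["eye"])
    T=rot(st["tool_rot"]); m=np.array(c["mount"]); return T@m[:3,:3],T@m[:3,3]+st["ee_pos"]
def pts(c,mask,st=None):
    v,u=np.nonzero(mask&(c["depth"]>0)); A,e=pose(c,st)
    return (rays(c,np.c_[u,v])*c["depth"][v,u][:,None])@A.T+e, np.c_[u,v]
def onplane(c,uv,z,st=None):
    A,e=pose(c,st); d=rays(c,uv)@A.T; return e+d*((z-e[2])/d[:,2])[:,None]
def hsv(c,lo,hi): return cv2.inRange(cv2.cvtColor(c["image"],cv2.COLOR_BGR2HSV),lo,hi)>0
E
python3 - <<'E'
from h import *;import pickle
d=pickle.load(open("c0.pkl","rb"))
for n in d:
    c=d[n]; b=hsv(c,(105,120,40),(130,255,255))
    P,uv=pts(c,b); k=(abs(P[:,2]-149)<8); 
    lab=np.zeros(b.shape,np.uint8); lab[uv[k,1],uv[k,0]]=255
    lab=cv2.morphologyEx(lab,cv2.MORPH_OPEN,np.ones((5,5)))
    nn,L,S,C=cv2.connectedComponentsWithStats(lab)
    for i in range(1,nn):
        if S[i,4]<1500: continue
        Q,_=pts(c,L==i); r=cv2.minAreaRect(np.float32(Q[:,:2])); print(n,"blue",S[i],np.median(Q[:,2]).round(1),r,cv2.boxPoints(r).round(0).tolist())
    for nm,lo,hi in(("tab",(22,150,90),(33,255,255)),("lever",(172,150,60),(180,255,255)),("lever0",(0,180,60),(4,255,255))):
        P,uv=pts(c,hsv(c,lo,hi)); 
        k=(abs(P[:,0]-530)<150)&(abs(P[:,1]+60)<150)&(P[:,2]>140);P=P[k]
        if len(P)>20: print(n,nm,len(P),P.mean(0).round(1),P.min(0).round(1),P.max(0).round(1),uv[k].mean(0).round())
E
```

```text
side blue [  285   185   193   215 10578] 146.4 ((616.1497192382812, -60.7252197265625), (66.34164428710938, 315.4667053222656), 15.910752296447754) [[541.0, 82.0], [627.0, -222.0], [691.0, -203.0], [605.0, 100.0]]
side blue [  201   215   213   246 19707] 150.3 ((522.4088134765625, -86.48104858398438), (99.57867431640625, 318.1188049316406), 15.4502534866333) [[432.0, 54.0], [517.0, -253.0], [613.0, -227.0], [528.0, 80.0]]
side tab 303 [569.1 -72.7 257.4] [559.7 -89.4 246.9] [583.1 -55.6 261.8] [337. 219.]
side lever 646 [539.6 -81.9 199.5] [523.6 -94.7 166.1] [553.1 -66.4 218.8] [308. 270.]
top blue [  262   143   269   126 13076] 146.0 ((617.1611938476562, -58.18504333496094), (65.06057739257812, 315.5001525878906), 15.775806427001953) [[543.0, 85.0], [629.0, -219.0], [691.0, -201.0], [606.0, 102.0]]
top blue [  280   206   284   159 18436] 150.1 ((523.19384765625, -84.59965515136719), (97.91453552246094, 316.3685607910156), 15.72191047668457) [[433.0, 54.0], [519.0, -250.0], [613.0, -224.0], [527.0, 81.0]]
top tab 196 [568.2 -72.1 259. ] [561.6 -88.3 248.5] [580.8 -55.9 263. ] [423. 234.]
top lever 341 [544.4 -78.7 206.1] [533.3 -90.1 182.4] [554.  -64.8 219. ] [423. 262.]
```

```bash
cat >> h.py <<'E'
YAW=np.radians(15.65); EX=np.array([np.cos(YAW),np.sin(YAW),0]); EY=np.array([-EX[1],EX[0],0]); O=np.array([571.9,-71.8,0])
def w(x,y,z): return O+EX*x+EY*y+np.array([0,0,z])
def cs(P): d=np.atleast_2d(P)-O; return np.c_[d@EX,d@EY,d[:,2]]
QA=[quat(np.c_[s*EY,[0,0,-1],np.cross(s*EY,[0,0,-1])]) for s in(1,-1)]
E
python3 - <<'E'
from h import *;import pickle
from rig import bot
for q in QA: print(bot.ik(w(0,0,360),q))
st=bot.read_state(); print(rot(st["tool_rot"]).round(2).tolist())
q=min(QA,key=lambda q:(abs(bot.ik(w(0,0,360),q)[5]) if bot.ik(w(0,0,360),q) is not None else 9))
bot.move_to(w(-5,0,380),q); st=bot.read_state(); c=bot.read_camera("wrist")
pickle.dump((c,st,q),open("c1.pkl","wb")); cv2.imwrite("pics/w1.png",c["image"]); print(st["clock"],st["ee_pos"],st["ft_force"],np.array(c["mount"]).round(2).tolist())
E
```

```text
[-1.88434454e-01  3.05631150e-01  1.26302326e+00 -4.44089210e-16
  1.57293825e+00 -2.03237481e+00]
[-1.88434454e-01  3.05631150e-01  1.26302326e+00 -4.44089210e-16
  1.57293825e+00  1.10921784e+00]
[[0.28, -0.0, 0.96], [-0.96, 0.0, 0.28], [-0.0, -1.0, 0.0]]
2.3417 [566.94861005 -73.92119742 379.78397302] [-0.37258591 -0.16977303 -0.33275724] [[1.0, 0.0, -0.0, 0.01], [0.0, -0.27, 0.96, -123.76], [0.0, -0.96, -0.27, 68.44], [0.0, 0.0, 0.0, 1.0]]
```

View pics/w1.png

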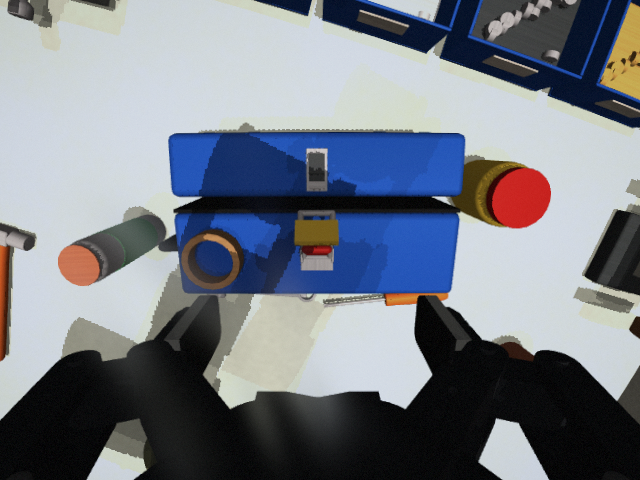

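Wrist view: tab (317,233), lever (317,250), keeper (316,170), the case spans columns 172–462, so the latch is near mid-length. Measuring these in the case frame.

```bash
python3 - <<'E'
from h import *;import pickle
c,st,q=pickle.load(open("c1.pkl","rb")); d=pickle.load(open("c0.pkl","rb"))
def rep(nm,c,m,s,zmin=140):
    P,uv=pts(c,m,s); p=cs(P); k=(abs(p[:,0])<75)&(abs(p[:,1])<45)&(p[:,2]>zmin); p=p[k]
    if len(p)<10: return
    print(nm,len(p),"mean",p.mean(0).round(1),"lo",np.percentile(p,2,0).round(1),"hi",np.percentile(p,98,0).round(1))
    return p
for n,(cc,s) in {"wrist":(c,st),"top":(d["top"],None),"side":(d["side"],None)}.items():
    rep(n+" tab",cc,hsv(cc,(20,130,60),(34,255,255)),s,200)
    rep(n+" lever",cc,hsv(cc,(170,150,50),(180,255,255))|hsv(cc,(0,170,50),(4,255,255)),s,155)
    g=hsv(cc,(0,0,0),(180,90,255))
    P,uv=pts(cc,g,s);p=cs(P);k=(p[:,0]>12)&(p[:,0]<65)&(abs(p[:,1])<25)&(p[:,2]>150)&(p[:,2]<180)
    p=p[k];print(n,"keeperish",len(p))
    for lo in range(14,62,3):
        t=p[(p[:,0]>=lo)&(p[:,0]<lo+3)]
        if len(t)>5: print("   x",lo,len(t),"y",np.percentile(t[:,1],[5,95]).round(1),"z",np.percentile(t[:,2],[10,50,90]).round(1))
    b=hsv(cc,(105,100,20),(130,255,255)); P,uv=pts(cc,b,s);p=cs(P);k=(abs(p[:,2]-148)<5)&(p[:,0]>-115)&(p[:,0]<100)
    p=p[k]; B=p[p[:,0]<-3]; L=p[p[:,0]>8]
    print(n,"base",np.percentile(B,[1,99],0).round(1).tolist(),"lid",np.percentile(L,[1,99],0).round(1).tolist(),"yaw resid",np.degrees(np.polyfit(*(lambda e:(e[:,1],e[:,0]))(np.array([[np.percentile(B[abs(B[:,1]-y)<5,0],2),y] for y in(-120,-90,-60,-30,0,30)])),1)[0]).round(2))
E
python3 -c "
import cv2;i=cv2.imread('pics/w1.png')[130:290,250:390];cv2.imwrite('pics/w1c.png',cv2.resize(i,None,fx=3.7,fy=3.7,interpolation=2))"
```

```text
wrist tab 1060 mean [  0.8   0.5 254.6] lo [ -8.  -15.6 246.7] hi [  8.6  16.5 261. ]
wrist lever 240 mean [-26.2   0.4 213.8] lo [-38.9 -12.  186.6] hi [-21.9  12.5 217.9]
wrist keeperish 607
   x 20 45 y [-8.7 10.2] z [150.3 150.5 151.5]
   x 23 23 y [-8.7 10.3] z [150.5 166.9 167.6]
   x 26 53 y [-7.3  8.4] z [165.1 166.8 168. ]
   x 29 68 y [-7.3  7.8] z [156.2 166.4 167.3]
   x 32 50 y [-7.5  8. ] z [155.7 156.7 157.7]
   x 35 49 y [-7.  8.] z [155.1 156.5 157.3]
   x 38 36 y [-7.3  8.5] z [158.2 161.3 165.8]
   x 41 46 y [-7.   7.8] z [163.8 165.1 166. ]
   x 44 48 y [-6.9  7.4] z [164.  164.8 165.7]
   x 47 47 y [-6.9  7.4] z [163.7 164.3 165.4]
   x 50 47 y [-6.9  7.4] z [163.5 164.1 165.3]
   x 53 48 y [-6.9  7.4] z [162.8 163.7 164.9]
   x 56 47 y [-6.2  7.4] z [162.5 163.5 164.5]
wrist base [[-97.6, -153.4, 144.9], [-4.2, 153.6, 151.9]] lid [[15.0, -152.4, 143.1], [74.2, 153.3, 149.5]] yaw resid -0.11
top tab 582 mean [  1.3   0.9 255.4] lo [ -6.7 -15.2 246.4] hi [ 10.   16.9 261.6]
top lever 347 mean [-28.3   0.8 206.1] lo [-37.1 -10.1 185.2] hi [-20.6  12.3 218.6]
top ke
[... 1015 characters left out ...]
51.2 153.8]
   x 23 119 y [-7.7  7.2] z [151.5 160.7 167.5]
   x 26 54 y [-7.9  7. ] z [150.8 166.6 167.8]
   x 29 52 y [-8.5  7.2] z [151.2 166.8 167.7]
   x 32 18 y [-9.5 -3.5] z [150.3 155.6 157. ]
   x 35 29 y [-8.1  6.3] z [150.5 156.8 158.1]
   x 38 76 y [-7.   6.4] z [156.3 161.3 165.9]
   x 41 47 y [-7.1  6.9] z [155.1 165.  166.4]
   x 44 41 y [-6.8  7. ] z [154.4 164.8 166.2]
   x 47 43 y [-6.8  7.5] z [155.6 164.6 166.3]
   x 50 43 y [-6.8  7.2] z [153.6 164.3 165.2]
   x 53 41 y [-6.8  7.9] z [156.2 164.1 164.9]
   x 56 40 y [-6.5  7.3] z [155.5 163.8 164.9]
side base [[-100.1, -157.6, 143.8], [-3.6, 144.4, 152.4]] lid [[14.1, -155.5, 143.1], [75.0, 150.9, 150.0]] yaw resid -0.21
```

View pics/w1c.png

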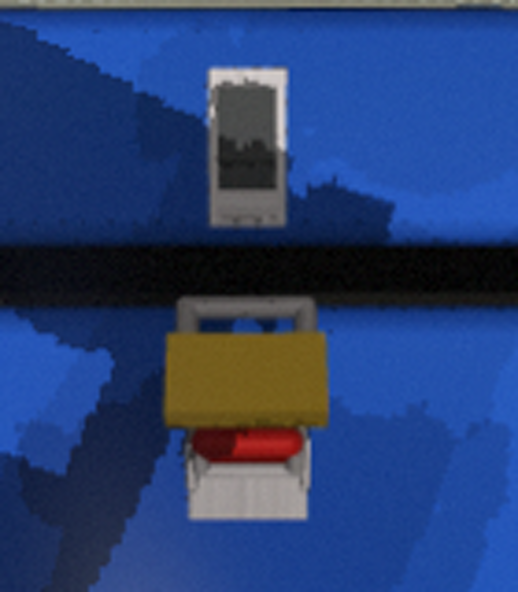

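Keeper profile: lip about 23.5–31.5, mouth about 31.5–39 (lid about 13 mm ajar), land at z≈165. Lever ≈1.96, bail ≈0.82. These all fit the given sizes, so I'll grasp the tab.

```bash
cat >> h.py <<'E'
from scipy.optimize import fsolve
DZ=5
def piv(th): return np.array([-45-18*np.cos(th-.22),162+18*np.sin(th-.22)])
def fk(th,ph):
    p=piv(th); b=p+81*np.array([np.cos(ph),np.sin(ph)]); return b,b+19*np.array([-np.sin(ph),np.cos(ph)])
def tab_for(bx,bz,g=(1.9,-.1)):
    s=fsolve(lambda s:fk(*s)[0]-[bx,bz],g); assert np.allclose(fk(*s)[0],[bx,bz],atol=.01); return fk(*s)[1],s
def tw(t,y=.4): return w(t[0],y,t[1]+DZ)
def tell(bot,m=""):
    s=bot.read_state(); print(m,"t%.1f"%s["clock"],"tcp",cs(s["ee_pos"])[0].round(1),"F",(np.array([EX,EY,[0,0,1]])@s["ft_force"]).round(1),"w%.1f"%s["grip_width"],flush=True); return s
E
python3 - <<'E'
from h import *;from rig import bot;import pickle
q=pickle.load(open("c1.pkl","rb"))[2]
t=fk(1.96,.82)[1]; print(t)
bot.move_gripper(56)
bot.move_to(tw(t)+[0,0,35],q); tell(bot)
print(bot.servo_line(tw(t),speed=60,until_force=6)); tell(bot,"down")
bot.move_gripper(30,20); tell(bot,"grip")
c=bot.read_camera("wrist"); cv2.imwrite("pics/g1.png",c["image"][150:470,160:480]);
E
```

```text
[ -0.60069891 251.92796037]
 t3.2 tcp [ -0.4   0.3 293.1] F [ 0.4 -0.2  0.6] w56.0
False
down t4.0 tcp [ -0.5   0.4 257.2] F [ 0.2 -0.1  0.6] w56.0
grip t4.3 tcp [ -0.4   0.3 257.4] F [ 1.  -0.4  2.4] w33.9
```

View pics/g1.png

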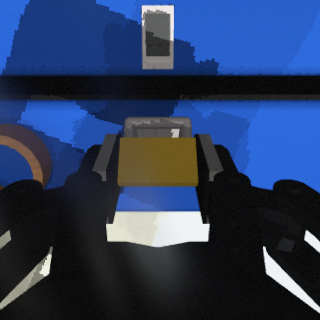

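Tab is pinched (33.9 mm wide ≈ 34), centred between the pads at (158,160). Next: swing down to hover over the land, then touch it lightly.

```bash
python3 - <<'E'
from h import *;from rig import bot
h,s=tab_for(43,176.5,(2.2,0)); print("goal",s)
for a in np.linspace(0,1,7)[1:]:
    th,ph=1.96+a*(s[0]-1.96),.82+a*(s[1]-.82)
    hit=bot.servo_line(tw(fk(th,ph)[1]),speed=50,until_force=8)
    tell(bot,"arc %.2f %.2f %s"%(th,ph,hit))
    if hit: break
else:
    t,_=tab_for(43,163)
    hit=bot.servo_line(tw(t),speed=8,until_force=2.5); tell(bot,"land %s"%hit)
    print("expected tcp z at land contact",tab_for(43,167.4)[0][1]+DZ)
    c=bot.read_camera("side"); cv2.imwrite("pics/s2.png",cv2.resize(c["image"][140:340,240:440],None,fx=3,fy=3))
E
```

```text
goal [ 2.19182031 -0.02558195]
arc 2.00 0.68 False t4.7 tcp [ 10.6   0.4 250.2] F [2.8 0.3 5.6] w33.2
arc 2.04 0.54 False t5.1 tcp [ 19.9   0.4 242. ] F [ 3.6 -1.5  4.7] w33.1
arc 2.08 0.40 False t5.5 tcp [ 27.8   0.4 232.9] F [ 4.1 -0.7  4.8] w33.4
arc 2.11 0.26 False t5.9 tcp [ 34.4   0.4 222.5] F [ 3.6 -0.2  3.1] w33.5
arc 2.15 0.12 False t6.3 tcp [ 39.7   0.5 211.2] F [ 3.6 -1.   2.2] w33.2
arc 2.19 -0.03 False t6.7 tcp [ 43.5   0.4 199.6] F [ 3.4 -1.6  2.3] w33.7
land True t8.0 tcp [ 45.9   0.4 189.5] F [-0.8 -0.3  4.9] w33.2
expected tcp z at land contact 191.22860252241912
```

View pics/s2.png

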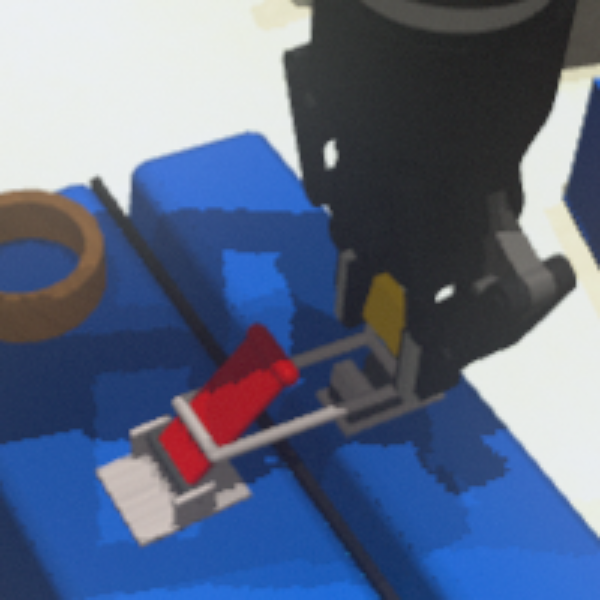

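The bar rests on the land behind the groove, arms straddling the keeper; contact was 1.7 mm lower than predicted. Lift slightly, shift to the mouth and probe down.

```bash
python3 - <<'E'
from h import *;from rig import bot
B=-1.7
def go(bx,bz,sp,f): return bot.servo_line(tw(tab_for(bx,bz+B)[0]),speed=sp,until_force=f)
go(43,169.8,15,6); tell(bot,"lift")
for bx in (35.3,34.3,36.3,37.3,33.3):
    go(bx,169.8,15,4); tell(bot,"over %.1f"%bx)
    hit=go(bx,158.8,8,2.5); s=tell(bot,"probe %s"%hit)
    z0=tab_for(bx,160.)[0][1]+DZ+B
    dep=cs(s["ee_pos"])[0][2]-z0; print("above floor",dep)
    if dep<3.5: print("IN at",bx); break
    go(bx,169.8,15,None)
E
```

```text
lift t8.4 tcp [ 45.4   0.4 191.8] F [ 1.9 -2.2  1.1] w33.2
over 35.3 t8.6 tcp [ 44.8   0.4 191.8] F [ 1.7 -0.6  1.2] w33.2
probe True t9.0 tcp [ 44.9   0.3 190.8] F [ 1.5 -0.   2.7] w33.3
above floor 9.064400835388597
over 34.3 t9.9 tcp [ 37.    0.4 191.8] F [ 2.8 -1.3  3. ] w33.2
probe True t10.4 tcp [ 37.3   0.3 190. ] F [ 0.2 -1.1  2.8] w33.4
above floor 8.30626894862445
over 36.3 t10.9 tcp [ 39.    0.4 191.6] F [-2.5 -1.   0.5] w33.3
probe True t11.6 tcp [ 40.    0.3 188.2] F [ 2.5 -0.8  2.7] w33.2
above floor 6.443870722233498
over 37.3 t12.3 tcp [ 39.7   0.4 191.5] F [-2.3 -2.1 -2.8] w33.4
probe True t13.0 tcp [ 40.9   0.3 188.4] F [2.9 0.2 2.7] w33.3
above floor 6.6637425621042325
over 33.3 t13.8 tcp [ 35.9   0.4 191.9] F [ 0.4 -2.2 -1. ] w33.6
probe True t14.3 tcp [ 36.2   0.3 190.5] F [-0.1 -0.8  3.5] w33.3
above floor 8.813458737652894
```

Those probes were tripped by the lever's own hinge friction (~2–4 N), since several stopped short. Retry with a 6 N threshold.

```bash
python3 - <<'E'
from h import *;from rig import bot
B=-1.7
def go(bx,bz,sp,f): return bot.servo_line(tw(tab_for(bx,bz+B)[0]),speed=sp,until_force=f)
go(33.3,171,15,None)
for bx in (36.3,37.5,35.2,38.6):
    go(bx,171,15,8); tell(bot,"over %.1f"%bx)
    hit=go(bx,159,10,5.5); s=tell(bot,"probe %s"%hit)
    dep=cs(s["ee_pos"])[0][2]-(tab_for(bx,160.)[0][1]+DZ+B); print("above floor",dep)
    if dep<3: print("IN at",bx); break
    go(bx,171,15,None)
c=bot.read_camera("side"); cv2.imwrite("pics/s3.png",cv2.resize(c["image"][200:300,310:410],None,fx=6,fy=6,interpolation=2))
E
```

```text
over 36.3 t15.1 tcp [ 38.7   0.4 192.9] F [-3.1 -2.1 -2.5] w33.1
probe True t15.9 tcp [ 40.5   0.3 186.4] F [ 3.  -0.8  2.8] w33.2
above floor 4.711718202069051
over 37.5 t16.8 tcp [ 39.7   0.4 192.7] F [-3.2 -1.8 -3. ] w33.5
probe True t17.4 tcp [ 41.1   0.4 188.4] F [2.3 0.1 4.8] w33.4
above floor 6.615597456222446
over 35.2 t18.3 tcp [ 37.6   0.4 193.1] F [ 1.8 -1.6 -2.4] w33.5
probe True t19.5 tcp [ 40.5   0.3 180.6] F [-0.2  1.4  5.1] w33.1
above floor -1.1112626619754167
IN at 35.2
```

View pics/s3.png

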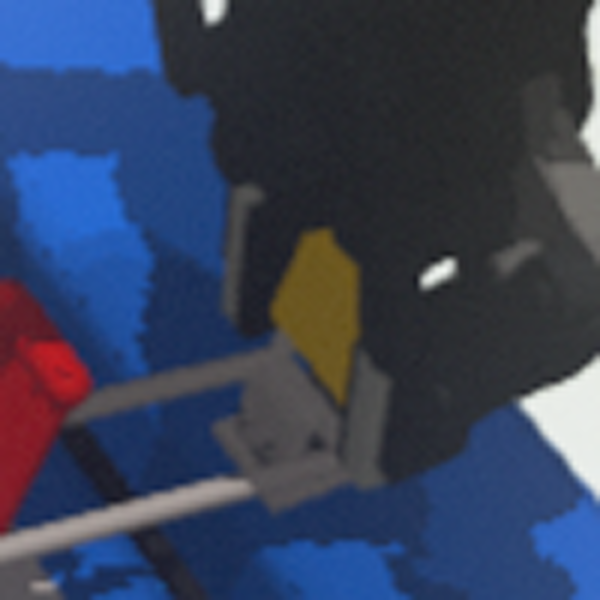

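The bar is in the groove: it dropped about 10 mm and now sits between keeper lip and land. Draw it -x under the lip, gently.

```bash
python3 - <<'E'
from h import *;from rig import bot
def rel(dx,dz,sp,f): 
    p=cs(bot.read_state()["ee_pos"])[0]; return bot.servo_line(w(p[0]+dx,.4,p[2]+dz),speed=sp,until_force=f)
rel(0,.6,10,None); tell(bot,"ease")
x0=None
for i in range(9):
    hit=rel(-1.0,-.03,6,6); s=tell(bot,"draw %s"%hit)
    fx=s["ft_force"]@EX
    if hit or fx>6.5: break
E
```

```text
ease t19.8 tcp [ 40.5   0.4 181.1] F [ 2.2 -1.8  2.4] w33.7
draw False t20.1 tcp [ 39.6   0.4 181.1] F [ 3.1 -0.9  1.8] w33.7
draw False t20.4 tcp [ 38.6   0.4 181.1] F [ 3.6 -1.8  2.1] w33.6
draw False t20.7 tcp [ 37.5   0.4 181. ] F [ 2.5 -1.4  3. ] w33.5
draw False t21.1 tcp [ 36.4   0.4 181.1] F [ 2.3 -1.7  2.5] w33.3
draw False t21.4 tcp [ 35.7   0.4 181.2] F [ 7.  -1.6  1.8] w33.6
```

Drew 4.8 mm, then met resistance (+4.5 N): consistent with the seat under the lip. Verify with a gentle lift, then release and look.

```bash
python3 - <<'E'
from h import *;from rig import bot
def rel(dx,dz,sp,f): 
    p=cs(bot.read_state()["ee_pos"])[0]; return bot.servo_line(w(p[0]+dx,.4,p[2]+dz),speed=sp,until_force=f)
hit=rel(0,3.5,8,5); tell(bot,"lift test %s"%hit)
if hit:
    rel(0,-.8,8,None); tell(bot,"back")
    bot.move_gripper(50); s=tell(bot,"open")
    bot.servo_line(s["ee_pos"]+[0,0,110],speed=130); tell(bot,"up")
    import pickle
    d={n:bot.read_camera(n) for n in("side","top")}; pickle.dump(d,open("c3.pkl","wb"))
    a=cv2.resize(d["side"]["image"][190:320,260:390],None,fx=4,fy=4,interpolation=2); cv2.imwrite("pics/s4.png",a)
    for n,cc in d.items():
        P,uv=pts(cc,hsv(cc,(170,150,50),(180,255,255))|hsv(cc,(0,170,50),(4,255,255)));p=cs(P);p=p[(abs(p[:,0]+45)<65)&(abs(p[:,1])<30)&(p[:,2]>155)]
        print(n,"lever",len(p),np.percentile(p,[2,50,98],0).round(1).tolist())
        P,uv=pts(cc,hsv(cc,(20,130,60),(34,255,255)));p=cs(P);p=p[(abs(p[:,0]-35)<35)&(abs(p[:,1])<30)&(p[:,2]>155)]
        print(n,"tab",len(p),np.percentile(p,[2,50,98],0).round(1).tolist())
E
```

```text
lift test True t21.8 tcp [ 35.7   0.4 182.8] F [ 2.2 -1.4  1.2] w33.3
back t22.1 tcp [ 35.7   0.4 182. ] F [ 2.7 -2.1  2.7] w33.6
open t22.4 tcp [ 35.4   0.5 181.7] F [-0.8 -0.3 -0.4] w49.9
up t23.4 tcp [ 35.2   0.6 290.7] F [-0.1  0.4 -0.3] w50.1
side lever 503 [[-48.0, -12.0, 168.5], [-42.2, -2.6, 206.5], [-36.1, 10.2, 221.7]]
side tab 383 [[30.5, -15.7, 171.9], [34.1, -1.0, 182.7], [40.7, 16.1, 190.0]]Traceback (most recent call last):
  File "<stdin>", line 14, in <module>
    return _quantile_unchecked(
        a, q, axis, out, overwrite_input, method, keepdims, weights)
    return _ureduce(a,
                    func=_quantile_ureduce_func,
    ...<5 lines>...
                    overwrite_input=overwrite_input,
                    method=method)
    r = func(a, **kwargs)
    result = _quantile(arr,
                       quantiles=q,
    ...<2 lines>...
                       out=out,
                       weights=wgt)
    slices_having_nans = np.isnan(arr[-1, ...])
                                  ~~~^^^^^^^^^
IndexError: index -1 is out of bounds for axis 0 with size 0
```

View pics/s4.png

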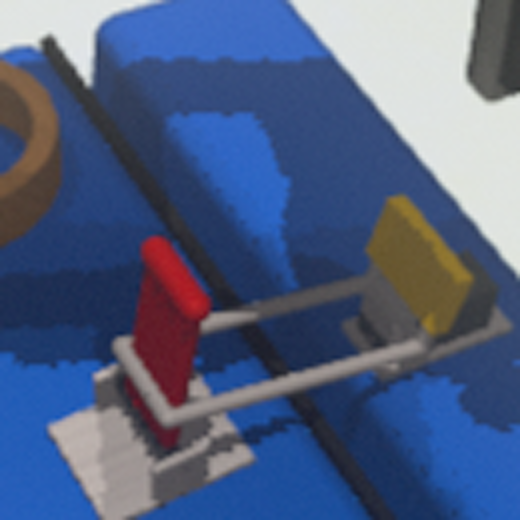

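Hooked: bar under the lip (tab x≈34, as expected for the bar at ~30.6), lever near upright at θ≈1.6. Now close the fingers, feel for the lever's +x face and swing it over in an arc.

```bash
python3 - <<'E'
from h import *;from rig import bot;import pickle
bot.move_gripper(0,20)
bot.servo_line(w(-8,.3,292),speed=150)
print(bot.servo_line(w(-8,.3,224),speed=100,until_force=5)); tell(bot,"down")
hit=bot.servo_line(w(-36,.3,224),speed=20,until_force=2.5); s=tell(bot,"touch %s"%hit)
d=bot.read_camera("side"); cv2.imwrite("pics/s5.png",cv2.resize(d["image"][150:310,240:400],None,fx=3.5,fy=3.5,interpolation=2))
E
```

```text
False
down t25.3 tcp [-7.700e+00  2.000e-01  2.246e+02] F [-0.8  0.5  0.1] w0.1
touch True t26.1 tcp [-23.2   0.3 224. ] F [ 2.2 -0.4  0.3] w-0.1
```

View pics/s5.png

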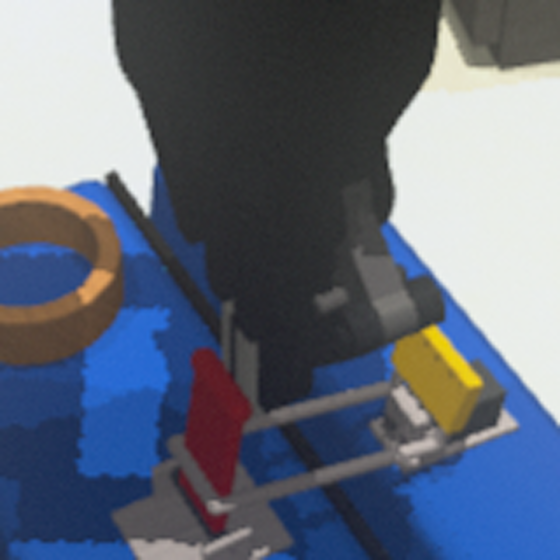

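Fingertips rest on the lever's +x face, as predicted. Swing the arc in small segments with force checks.

```bash
cat >> h.py <<'E'
def lev(th,r=46): # TCP for fingertip's -x lower corner on lever face
    return w(-45-r*np.cos(th)+2.5*np.sin(th)+11,.3,162+r*np.sin(th)+2.5*np.cos(th)+19)
E
python3 - <<'E'
from h import *;from rig import bot;import pickle
for th in (1.5,1.35,1.2,1.05,.9,.75,.6,.48,.36,.25):
    hit=bot.servo_line(lev(th),speed=30,until_force=15); s=tell(bot,"th %.2f %s"%(th,hit))
    if hit or np.linalg.norm(s["ft_force"])>22: break
d=bot.read_camera("side"); pickle.dump(d,open("c6.pkl","wb")); cv2.imwrite("pics/s6.png",cv2.resize(d["image"][180:340,240:400],None,fx=3.5,fy=3.5,interpolation=2))
E
```

```text
th 1.50 False t26.7 tcp [-35.    0.3 227.1] F [ 0.2  0.6 -0.9] w0.2
th 1.35 False t27.1 tcp [-41.9   0.3 226.5] F [1.1 0.9 0.4] w0.3
th 1.20 False t27.5 tcp [-48.6   0.3 224.8] F [ 0.8 -0.3  0.4] w-0.1
th 1.05 False t27.8 tcp [-55.    0.3 221.9] F [0.7 0.4 1.3] w0.1
th 0.90 False t28.2 tcp [-61.    0.3 218.3] F [ 0.2 -1.4  0.6] w-0.0
th 0.75 False t28.6 tcp [-66.2   0.4 213.9] F [ 0.1  0.4 -1. ] w0.1
th 0.60 False t29.0 tcp [-70.5   0.3 209.2] F [1.  0.3 3.2] w0.3
th 0.48 False t29.3 tcp [-73.6   0.3 204.7] F [-0.9  0.1  5.3] w-0.4
th 0.36 False t29.7 tcp [-76.3   0.3 199.5] F [-1.2 -0.9  4.1] w0.1
th 0.25 False t30.0 tcp [-78.1   0.4 194.5] F [ 0.2 -0.4  0.6] w0.2
```

View pics/s6.png

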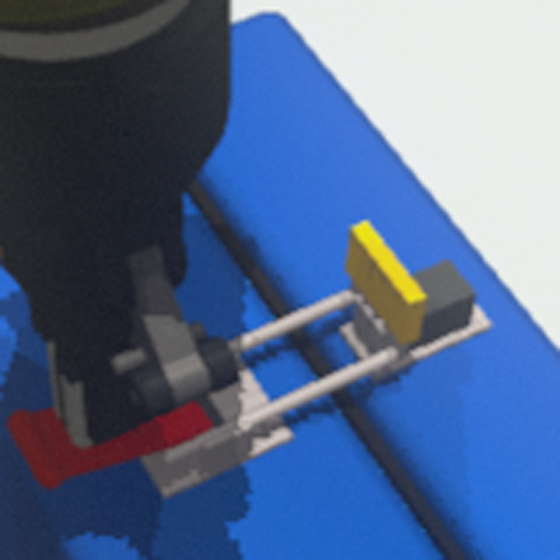

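The lever is nearly down with the bail still hooked and the seam narrowed. Final press, slow, until a modest rise in force.

```bash
python3 - <<'E'
from h import *;from rig import bot;import pickle
p=cs(bot.read_state()["ee_pos"])[0]
hit=bot.servo_line(w(-83,.3,192.5),speed=20,until_force=10);tell(bot,"shift %s"%hit)
for z in np.arange(191,179,-1.):
    hit=bot.servo_line(w(-84,.3,z),speed=8,until_force=9); s=tell(bot,"z %.0f %s"%(z,hit))
    if hit or s["ft_force"][2]>10: break
s=bot.read_state(); bot.servo_line(s["ee_pos"]+[0,0,60],speed=80)
bot.servo_line(w(-84,.3,330),speed=150); tell(bot,"up")
d={n:bot.read_camera(n) for n in("side","top")}
for n,cc in d.items():
    P,uv=pts(cc,hsv(cc,(170,150,50),(180,255,255))|hsv(cc,(0,170,50),(4,255,255)));p=cs(P);p=p[(abs(p[:,0]+70)<60)&(abs(p[:,1])<30)&(p[:,2]>155)]
    if len(p)>9: print(n,"lever",len(p),np.percentile(p,[2,50,98],0).round(1).tolist(),"slope",np.polyfit(p[:,0],p[:,2],1).round(3))
    b=hsv(cc,(105,100,20),(130,255,255)); P,uv=pts(cc,b);p=cs(P);p=p[(abs(p[:,2]-148)<5)&(p[:,0]>3)&(p[:,0]<100)]
    if len(p)>9: print(n,"lid",np.percentile(p,[1,99],0).round(1).tolist())
cv2.imwrite("pics/s7.png",cv2.resize(d["side"]["image"][130:400,190:450],None,fx=2.2,fy=2.2,interpolation=2))
E
```

```text
shift False t30.4 tcp [-83.2   0.3 192.4] F [ 0.5 -0.5 -0.3] w0.3
z 191 False t30.8 tcp [-84.    0.3 191. ] F [1.2 0.6 0.3] w-0.2
z 190 False t31.1 tcp [-84.    0.3 189.9] F [0.4 0.1 0.8] w-0.4
z 189 False t31.4 tcp [-84.    0.3 188.9] F [-0.2  0.3  0.2] w-0.2
z 188 False t31.6 tcp [-84.    0.3 187.9] F [-0.8 -0.  -0. ] w-0.0
z 187 False t31.9 tcp [-84.    0.3 187. ] F [-0.6  0.3  0.6] w-0.2
z 186 False t32.2 tcp [-84.    0.3 185.9] F [0.1 0.7 0.4] w-0.2
z 185 False t32.5 tcp [-84.    0.3 185. ] F [ 0.2 -0.   0.3] w-0.0
z 184 False t32.8 tcp [-84.    0.3 183.9] F [ 0.2 -0.5 -0.1] w0.1
z 183 True t33.0 tcp [-83.9   0.2 183.5] F [-1.4  1.   5.8] w0.1
up t34.6 tcp [-84.2   0.4 328.9] F [ 0.6 -0.4 -0.4] w-0.1
side lever 1073 [[-104.0, -11.4, 162.5], [-78.0, -0.9, 165.1], [-50.0, 10.6, 167.1]] slope [-7.00000e-03  1.64504e+02]
side lid [[3.6, -157.2, 143.8], [67.5, 150.5, 151.9]]
top lever 415 [[-79.0, -8.6, 162.3], [-59.7, 3.8, 164.8], [-47.9, 11.3, 167.2]] slope [6.00000e-03 1.65141e+02]
top lid [[5.6, -152.7, 144.4], [70.2, 155.7, 152.3]]
```

View pics/s7.png

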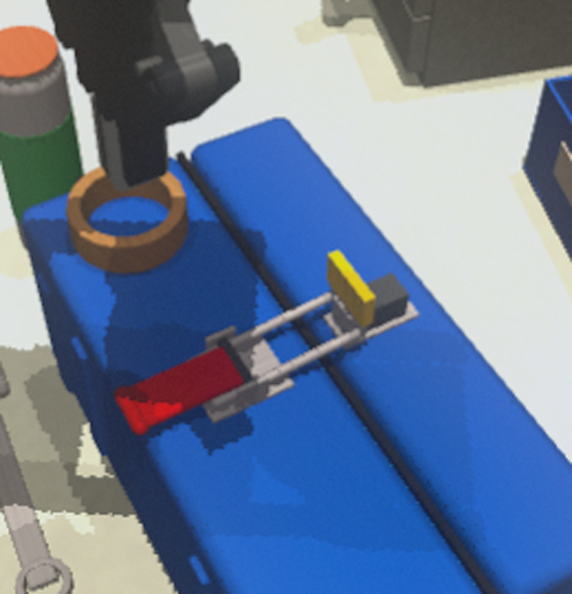

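Lever measures flat (slope ≈0, top at z≈165), the bail is hooked and the seam is closed; tape ring and bottle are untouched. One gentle confirming press at the very tip, then hand in.

```bash
python3 - <<'E'
from h import *;from rig import bot
bot.servo_line(w(-97,.3,200),speed=120); tell(bot)
hit=bot.servo_line(w(-97,.3,182),speed=10,until_force=10); s=tell(bot,"tip %s"%hit); bot.dwell(.2); s=tell(bot)
bot.servo_line(s["ee_pos"]+[0,0,130],speed=120); bot.dwell(.5); tell(bot,"clear")
cc=bot.read_camera("side")
P,uv=pts(cc,hsv(cc,(170,150,50),(180,255,255))|hsv(cc,(0,170,50),(4,255,255)));p=cs(P);p=p[(abs(p[:,0]+70)<60)&(abs(p[:,1])<30)&(p[:,2]>155)]
print("slope",np.polyfit(p[:,0],p[:,2],1).round(3))
bot.finish_job()
E
```

```text
t35.9 tcp [-9.670e+01  2.000e-01  2.006e+02] F [ 0.6 -0.8  0.1] w0.0
tip True t37.3 tcp [-96.9   0.3 184.8] F [-1.2  1.3  6.1] w0.2
 t37.5 tcp [-97.    0.3 184.7] F [-1.2  1.2  6.4] w0.2
clear t39.3 tcp [-9.700e+01  3.000e-01  3.147e+02] F [ 0.2 -0.4  0.4] w0.1
slope [-1.00000e-02  1.64346e+02]
the job is handed in; nothing more can be done
```

The case is latched and the job was handed in at about 39 s of the 58 s allowed. The wire bail is hooked under the keeper's lip, the red lever lies flat on its stop, and the lid is drawn in.

**What I did:** I pinched the yellow tab and touched the bar down on the keeper's land. I then felt for the groove mouth and drew the bar 4.8 mm back under the lip. After releasing the tab, I swung the lever over with closed fingertips, needing about 5 N at most, and pressed it down to a 10 N force limit.

**Last checks:**
- **Lever:** the final touch at the lever's tip was at fingertip height 165.8 mm, against 166 mm expected when clamped. The slope from the side camera was −0.007 to −0.010 rad, so flat within camera error.
- **Lid:** the last pictures show the bail in the keeper and the seam closed. I did not measure the remaining gap to better than about 2 mm.
- **Surroundings:** the tape ring and bottle look unmoved in the picture. I did not measure them or the other things around the case.

**What didn't go cleanly:**
- Seven groove probes stopped early, the first five at too low a force limit. Some of the stops were the latch's own hinge friction, and some were light touches on the keeper's edges. All readings stayed under about 6 N, and the eighth probe went in.
- The lift test of the hook was unclear from its force reading. The hook was confirmed instead by the picture and by the bail staying caught while the lever closed.

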